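# Put the gum pot away and prove both cupboard catches

## Task

Put the gum pot away: slide it along the table, upright and without lifting it, into the cupboard that stands open, and press that door shut until its catch holds. Then tug the door's sprung handle well out (most of its travel) to check the catch, pressing the door home and tugging again if it gives, and after that check the other cupboard's door in the same way. Leave both doors caught with their handles let go, the pot inside, and the other things undisturbed.

Things in the scene. Friction and masses are not known exactly. Their poses are not given: they have to be found in the camera images.
- gum_pot: open stoneware pot, round, 55 across, 49 high, 0.14 kg; origin: centre of its underside; stands upright in front of the open cupboard's doorway
- cupboard_a: fixed wooden cupboard A, whose door stands open at the start; 85 deep (x), 120 wide (y), 95 high; walls and top 8 thick, no floor board (it uses the table's); inside 104 wide, 87 high, 77 deep. Origin: centre of its underside. Its own -x faces the robot; the front plane lies at x = -42.5 mm in its frame. In the left or the right bay of the table, turned a few degrees
- cupboard_b: fixed wooden cupboard B, its door shut or just ajar at the start; 85 deep (x), 120 wide (y), 95 high; walls and top 8 thick, no floor board (it uses the table's); inside 104 wide, 87 high, 77 deep. Origin: centre of its underside. Its own -x faces the robot; the front plane lies at x = -42.5 mm in its frame. In the left or the right bay of the table, turned a few degrees
- door_a (a joint): door hinge of cupboard A, rad: 0 shut against a stop, up to 1.9 swung out to the robot. Spring roller catch: under 0.03 the door is caught (play 0.02) and holds 12 N at the handle; a door not caught leans on the roller near 0.10, opens at under 1 N, and needs a press of about 9 N at the handle, right to the stop, to snap in. Starts wide open, 1.5 to 1.75.
- door_b (a joint): door hinge of cupboard B, rad: 0 shut against a stop, up to 1.9 swung out to the robot. Spring roller catch: under 0.03 the door is caught (play 0.02) and holds 12 N at the handle; a door not caught leans on the roller near 0.10, opens at under 1 N, and needs a press of about 9 N at the handle, right to the stop, to snap in. Starts caught or a little ajar
- pull_a (a joint): how far the sprung handle of door A is drawn out, m: 0 at rest to 0.008 at its stop; 0.7 N per mm plus 0.7 N preload (5 mm: 4.2 N; 8 mm: 6.3 N, then rigid). It springs back when let go; pushed inwards it is rigid
- pull_b (a joint): how far the sprung handle of door B is drawn out, m: 0 at rest to 0.008 at its stop; 0.7 N per mm plus 0.7 N preload (5 mm: 4.2 N; 8 mm: 6.3 N, then rigid). It springs back when let go; pushed inwards it is rigid
- hinge_a (a point): point on the hinge line of door A, at table height. The door, 116 wide, 89 high (z 3 to 92), 12 thick, hinged on its left edge, runs when shut from here along the cupboard's -y, its outer face 12.5 in front of this point; at angle q it has turned clockwise by q seen from above
- hinge_b (a point): point on the hinge line of door B, at table height. The door, 116 wide, 89 high (z 3 to 92), 12 thick, hinged on its left edge, runs when shut from here along the cupboard's -y, its outer face 12.5 in front of this point; at angle q it has turned clockwise by q seen from above
- bar_a (a point): middle of the brass grip bar of door A's handle: bar 8 thick, 40 long, level, along the door, 88 mm from the hinge line, 76 above the table, 40 off the door's face (at rest), on two 8 mm posts. Gap behind it 36 deep, 32 wide, open from above and below: a finger fits in from above. Axes: z up, x from bar to door, y along the bar to the hinge
- bar_b (a point): middle of the brass grip bar of door B's handle: bar 8 thick, 40 long, level, along the door, 88 mm from the hinge line, 76 above the table, 40 off the door's face (at rest), on two 8 mm posts. Gap behind it 36 deep, 32 wide, open from above and below: a finger fits in from above. Axes: z up, x from bar to door, y along the bar to the hinge
- cap_punch: bystander: turned wooden-coloured punch standing upright, 25 across, 60 high, beside cupboard A on its left; origin under its centre
- cutter: bystander: standing black and gilt cigar cutter, 14x46x69, beside cupboard B on its right; origin under its centre
- torch: bystander: black torch lying, 31 thick, 120 long; origin under its centre
- tally_book: bystander: blue notebook lying flat, 148x104x13; origin under its centre
- ring_gauge: bystander: wooden plate with holes lying flat, 46x150x9; origin under its centre
- cigar: bystander: lying cigar, 22 thick, 145 long; origin under its centre
- brush: bystander: small flat brush lying, 144 long, 6 thick; origin under its centre
Mind the look-alikes: they are no part of the job. What is shaped like the gum_pot but green or red is not meant.

How it is judged:
By the outcome, as a careful person would: the job done as asked, in the order asked, and still so for the second after the job is handed in, with the robot touching nothing.
It also fails if it takes over 72 s, if anything falls off the work surface, if the arm or the gripper's body presses on something with over 40 N, if the wrist force passes 120 N, or if a joint passes its speed limit or range.

## Robot

A 7-joint arm with a two-finger parallel gripper is mounted at the origin on a cart in front of the work surface, level with it; the furniture and walls round the work are solid. World frame = base frame: x ahead of the robot, y to its left, z up, the work surface at z = 0. Lengths are in m, angles in rad, forces in N, time in s.
With the tool pointing down it reaches from about 0.35 to 0.9 m from the base axis. Payload 19.9 kg.
Tool frame: the origin (TCP) lies midway between the tips of the shut fingers; the grasp point (between the pads) lies 19 mm behind it; z points along the fingers, y is the line along which they close (so a half turn about z gives the same grasp; the last joint's range is limited). The gripper opens to 94 mm and grips with 3 to 60 N. Pads are 16 mm wide; open, the fingers measure 119 mm over their backs; the gripper's body (75 mm by 177 mm) begins 78 mm behind the grasp point.
Start: joints at [-1.149, 0.417, -0.01, 1.614, 0.005, 1.111, -0.053], TCP at [0.28, 0.559, 0.205] pointing down, gripper open.
Joint ranges: [-2.81, 2.81], [-0.39, 2.02], [-1.27, 1.25], [0.06, 2.57], [-1.19, 4.33], [0.19, 2], [-2.82, 2.82]. Speed limits (rad/s): [1.89, 1.89, 2.39, 2.39, 3.01, 3.01, 3.01].

## Interface

Orientations are given as a unit quaternion [x, y, z, w].
In Python, from cell import manip gives the robot as it stands.
- The arm moves only by the shell command python3 -m pendant 'ROWS' [OPENING] [FORCE]. ROWS is JSON, a list of rows, each an object of numbers: "dx", "dy", "dz": the shift along the tool's x, y, z in mm; "turn": the turn about the tool's z in degrees. In form: [{"dx": .., "dy": .., "dz": .., "turn": ..}, ...]. A call has 1 to 8 rows; each row is the pose to reach, as a shift and turn from the pose commanded when the call began, along the tool's axes at that moment; what a row does not reach only later rows make up. A row lasts 1/8 s, in which the tool goes at most 62.5 mm and 10.7 degrees, less where a joint would pass 70% of its speed; a pose out of reach is approached as far as the arm can. A call with a gripper value outside its range is refused whole. OPENING is the finger opening in mm, from 0 to 94, set as the call begins (- or left out, the last holds). The fingers move at their own pace and stop on an object; FORCE is the grip in N (left out, the last holds). Time passes only in rows, so rows that repeat a pose let the fingers close. It gives the time, the measured TCP pose, the force, the opening and the grip force at its end, in the units of the state.
- manip.sense(): the state, without advancing time (a new reading comes with each control period).
- manip.grab_frame(name): name is "scene" or "top"; returns a dict with "img" (400x640x3 uint8, red, green, blue), "depth" (400x640 float32, m along the optical axis (not along the pixel's ray), 0 where there is no reading), "vertical_fov" (degrees; the focal length in pixels is half the picture's height over the tangent of half this angle, whatever the lens; pixels are square), "cx", "cy" (the principal point, pixels), "position" and "orientation" of the camera in the world. Camera axes: x right, y up, looking along -z (the intrinsics and any distortion apply to the point x, -y, -z); pixel columns grow to the right and rows downward; lengths in m; the calibration is good to about 2 mm. A picture is of the moment at which its call begins.
- manip.finish_job(): hands the job in; it is judged then, once.
The state is a dict: "clock": time; "joint_pos": joint angles; "dq": joint speeds; "joint_torque": joint torques, N m; "position": TCP position; "ee_rot": TCP orientation; "contact_force": force on the tool from outside, world axes, zero at the start; "ft_torque": the same for the moment, N m; "width": finger opening in m; "finger_force": force on a finger pad.
Only numpy, scipy, OpenCV 4.12 (cv2) and the standard library are available. Lean on these libraries where they do the work, as an engineer would, in place of code of your own. Each camera call takes 0.05 s, during which the arm holds its last target. There are 200 camera calls.

## Working session

There is one attempt and no reset: what is moved stays moved. The work goes in short steps, Python scripts to look and compute and a shell command to move; the robot and the scene stay as the last step left them, time stands still between calls to the robot, and variables do not carry over. Pictures are saved under pics/ and viewed, at most 10 in all, crops included, and the job is handed in when it is done.

```bash
mkdir -p pics; ls; python3 - <<'E'
from cell import manip
import cv2,numpy as np
for n in("scene","top"):
    f=manip.grab_frame(n); cv2.imwrite(f"pics/{n}0.png",f["img"][:,:,::-1]); np.savez(f"{n}0.npz",**f)
    print(n,{k:v for k,v in f.items() if k not in("img","depth")})
print(manip.sense())
E
```

```text
pics
scene {'vertical_fov': 51.80003634623425, 'cx': 323.0685327603926, 'cy': 202.2314584319266, 'position': array([-0.47647767, -0.53006037,  0.77655986]), 'orientation': array([ 0.43418841, -0.24587928, -0.41077878,  0.76307575])}
top {'vertical_fov': 51.15460796833464, 'cx': 326.10662373477163, 'cy': 197.72345139099147, 'position': array([0.31812684, 0.09590694, 1.4177149 ]), 'orientation': array([ 0.06071862, -0.04473778, -0.70093256,  0.70922869])}
{'clock': 0.1, 'joint_pos': array([-1.1484983 ,  0.41792584, -0.01029207,  1.61408907,  0.00469138,
        1.11066882, -0.05301796]), 'dq': array([ 8.34257339e-04, -3.00321481e-03,  5.45867926e-04, -1.29880983e-03,
        9.80563848e-04, -1.93483919e-03, -7.31358940e-05]), 'joint_torque': array([ 2.37208013e-03, -8.52570391e+01,  6.39752336e-01, -4.26688921e+01,
       -4.90064314e-02,  1.63555413e-02, -1.75046341e-05]), 'position': array([0.27946224, 0.55868253, 0.20489114]), 'ee_rot': array([ 2.29837715e-01,  9.73228822e-01, -5.27176303e-04, -8.30863748e-05]), 'contact_force': array([0.39283684, 0.66219018, 0.05720555]), 'ft_torque': array([ 0.00283957, -0.01327072, -0.00715775]), 'finger_force': 0.0, 'width': 0.09397901297716257}
```

View pics/scene0.png

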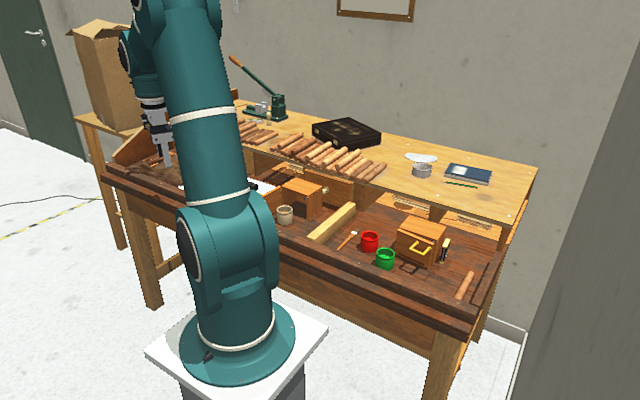

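View pics/top0.png

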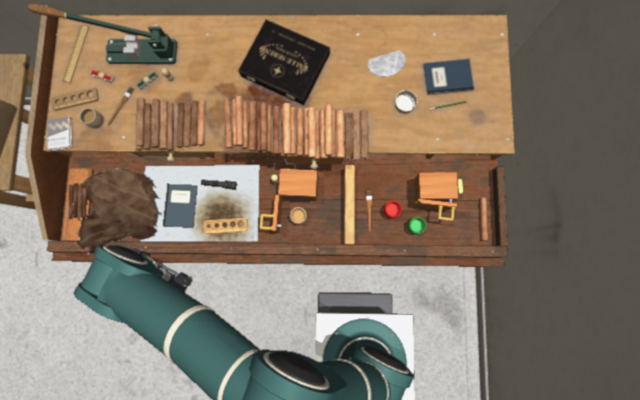

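Top view: open cupboard A's top is at about (298,183), with its door running toward the robot at (274,215) and the pot at (298,215). Cupboard B is at (438,186), its handle at (446,212). The red and green look-alikes are at (392,210) and (416,226).

```bash
cat > h.py <<'E'
import numpy as np,cv2
from scipy.spatial.transform import Rotation as R
def cloud(f):
    h,w=f["depth"].shape; F=h/2/np.tan(np.radians(float(f["vertical_fov"]))/2)
    u,v=np.meshgrid(np.arange(w),np.arange(h)); d=f["depth"]
    p=np.stack([(u-f["cx"])/F*d,-(v-f["cy"])/F*d,-d],-1)
    P=p@R.from_quat(f["orientation"]).as_matrix().T+f["position"]
    P[d==0]=np.nan
    return P
E
python3 - <<'E'
from h import *
t=np.load("top0.npz"); s=np.load("scene0.npz")
Pt=cloud(t);Ps=cloud(s)
for n,P,px in(("top",Pt,[(298,183),(298,215),(298,209),(438,186),(392,210),(235,190),(350,200),(269,228),(446,212),(330,130),(226,226),(484,215),(275,178),(462,186)]),("scene",Ps,[(303,187),(285,210),(425,225),(330,222),(420,247),(445,250)])):
    for x in px: print(n,x,P[x[1],x[0]].round(3))
# top faces
for n,P in(("top",Pt),("scene",Ps)):
    for nm,y0,y1 in(("A",.05,.3),("B",-.5,-.1)):
        m=(abs(P[...,2]-.095)<.006)&(P[...,1]>y0)&(P[...,1]<y1)&(P[...,0]>.4)&(P[...,0]<.75)
        k,l,st,c=cv2.connectedComponentsWithStats(m.astype(np.uint8))
        for i in range(1,k):
            if st[i,4]>15:
                q=P[l==i]; print(n,nm,st[i],q.mean(0).round(3),cv2.minAreaRect((q[:,:2]*1000).astype(np.float32)))
a=cv2.resize(t["img"][155:245,250:350,::-1],None,fx=6,fy=6,interpolation=cv2.INTER_CUBIC)
cv2.imwrite("pics/cA.png",a)
b=cv2.resize(t["img"][155:245,380:490,::-1],None,fx=6,fy=6,interpolation=cv2.INTER_CUBIC)
cv2.imwrite("pics/cB.png",b)
E
```

```text
top (298, 183) [0.564 0.218 0.097]
top (298, 215) [0.469 0.223 0.018]
top (298, 209) [0.488 0.223 0.025]
top (438, 186) [ 0.558 -0.229  0.098]
top (392, 210) [ 0.489 -0.093  0.019]
top (235, 190) [0.555 0.444 0.002]
top (350, 200) [0.517 0.049 0.049]
top (269, 228) [0.419 0.31  0.078]
top (446, 212) [ 0.487 -0.279 -0.004]
top (330, 130) [0.713 0.116 0.184]
top (226, 226) [0.43 0.47 0.  ]
top (484, 215) [ 0.475 -0.398  0.022]
top (275, 178) [0.587 0.299 0.06 ]
top (462, 186) [ 0.564 -0.315  0.067]
scene (303, 187) [0.566 0.21  0.096]
scene (285, 210) [0.491 0.235 0.03 ]
scene (425, 225) [ 0.581 -0.233  0.093]
scene (330, 222) [0.488 0.049 0.05 ]
scene (420, 247) [ 0.502 -0.252  0.066]
scene (445, 250) [ 0.546 -0.314  0.054]
top A [284 157  16   1  16] [0.65  0.242 0.095] ((649.8119506835938, 241.54672241210938), (49.03947067260742, 2.3607630729675293), 89.24675750732422)
top A [ 273  169   44   62 1051] [0.557 0.227 0.095] ((509.8523254394531, 227.61346435546875), (128.83433532714844, 203.53060913085938), 86.35413360595703)
top B [ 419  172   39   35 1093] [ 0.556 -0.231  0.095] ((550
[... 162 characters left out ...]
 155.20887756347656), (44.49095916748047, 211.86012268066406), 12.73784351348877)
scene A [262 177  61  21 495] [0.557 0.224 0.095] ((524.9942626953125, 227.14422607421875), (133.78842163085938, 182.57110595703125), 87.23987579345703)
scene B [430 208   7   5  21] [ 0.676 -0.223  0.095] ((679.600830078125, -225.72120666503906), (13.155275344848633, 26.08144187927246), 54.552001953125)
scene B [397 215  50  31 802] [ 0.552 -0.234  0.095] ((552.4945678710938, -230.51022338867188), (115.53321838378906, 122.4197769165039), 0.2072952687740326)
scene B [501 229   8   6  27] [ 0.677 -0.444  0.095] ((684.6573486328125, -448.24517822265625), (13.308258056640625, 33.16934585571289), 61.34930419921875)
```

View pics/cA.png

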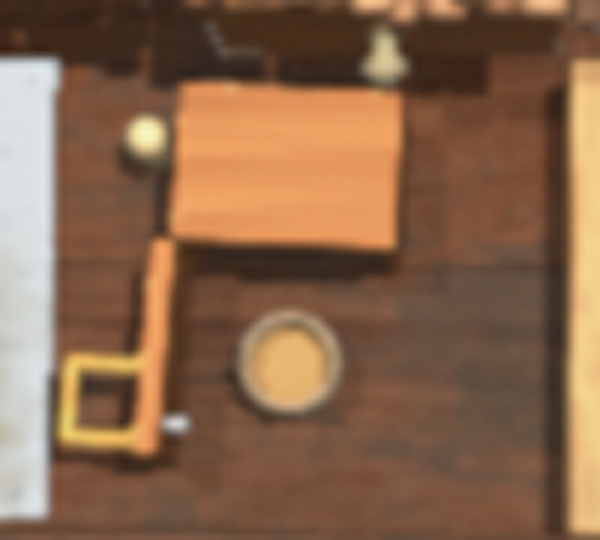

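View pics/cB.png

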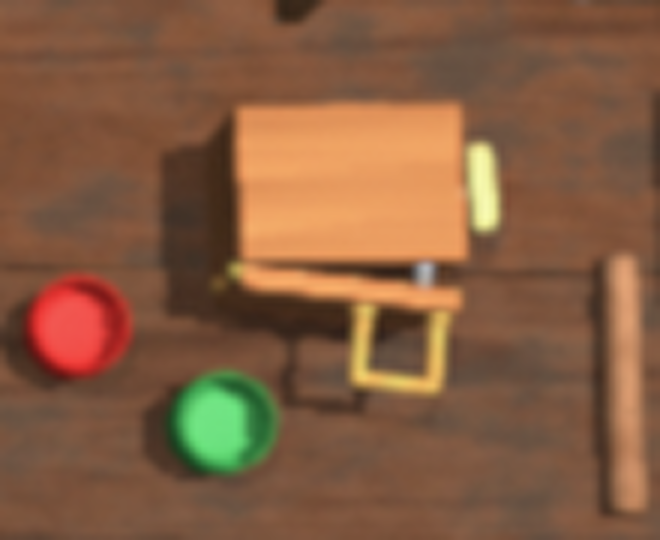

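Crop A gives the cupboard top corners, the door edge, the bar and the pot. In crop B the door is clearly ajar, with its roller showing. Next I'll turn these into metric values.

```bash
cat >> h.py <<'E'
def ray(f,uv,z):
    F=200/np.tan(np.radians(float(f["vertical_fov"]))/2); uv=np.atleast_2d(np.array(uv,float))
    d=np.c_[(uv[:,0]-f["cx"])/F,-(uv[:,1]-f["cy"])/F,-np.ones(len(uv))]@R.from_quat(f["orientation"]).as_matrix().T
    return f["position"]+d*((z-f["position"][2])/d[:,2])[:,None]
def crop(pts,o,k=6): return (np.array(pts,float)+.5)/k-.5+np.array(o)
E
python3 - <<'E'
from h import *
t=np.load("top0.npz"); s=np.load("scene0.npz"); np.set_printoptions(suppress=True,precision=4)
A=(250,155);B=(380,155)
def box(n,c,o):
    p=ray(t,crop(c,o),.095)[:,:2]; e1=p[1]-p[0]+p[2]-p[3]; e2=p[0]-p[3]+p[1]-p[2]
    yaw=(np.degrees(np.arctan2(e1[1],e1[0]))+90, np.degrees(np.arctan2(e2[1],e2[0])))
    print(n,"centre",p.mean(0),"size",np.linalg.norm(e1)/2,np.linalg.norm(e2)/2,"yaw",yaw)
    th=np.radians(.6*yaw[0]+.4*yaw[1]); r=np.array([[np.cos(th),-np.sin(th)],[np.sin(th),np.cos(th)]])
    return p.mean(0),r
cA,rA=box("A",[(180,83),(402,95),(396,250),(170,237)],A)
cB,rB=box("B",[(236,103),(462,103),(467,261),(241,259)],B)
print("doorA top edge outer-near,outer-hinge,", ray(t,crop([(153,240),(174,240),(157,452),(135,450)],A),.092)[:,:2])
print("barA ends", ray(t,crop([(71,358),(65,440)],A),.08)[:,:2])
print("barA outer/inner", ray(t,crop([(60,400),(78,400)],A),.08)[:,:2])
print("doorB", ray(t,crop([(240,272),(460,298)],B),.092)[:,:2]); print("barB",ray(t,crop([(357,380),(438,386)],B),.08)[:,:2])
# pot by circle fit on rim in top image, and by colour in scene
for f,n,(x0,y0,x1,y1) in((t,"top",(285,200,312,228)),(s,"scene",(272,198,298,228))):
    im=f["img"][y0:y1,x0:x1].astype(int); P=cloud(f)[y0:y1,x0:x1]
    m=((im.sum(-1)>270)&(P[...,0]<.53)).astype(np.uint8)
    k,l,st,c=cv2.connectedComponentsWithStats(m); i=1+np.argmax(st[1:,4])
    print(n,"pot px",c[i]+[x0,y0],st[i]); 
    q=P[l==i]; print(" zmax",np.nanpercentile(q[:,2],[50,90,98]), "rim pts mean", q[q[:,2]>.043].mean(0), q[q[:,2]>.043].min(0),q[q[:,2]>.043].max(0))
    if n=="top":
        ct=max(cv2.findContours(m,0,1)[0],key=len)[:,0]; w=ray(f,ct,.049)[:,:2]; print(" circle",cv2.minEnclosingCircle((w*1000).astype(np.float32)), "ell",cv2.fitEllipse((w*1000).astype(np.float32)))
# bar heights from both views
for f,n in((t,"top"),(s,"scene")):
    P=cloud(f)
    for nm,x0,x1,y0,y1 in(("barA",.39,.49,.29,.34),("barB",.43,.50,-.32,-.22)):
        m=(P[...,0]>x0)&(P[...,0]<x1)&(P[...,1]>y0)&(P[...,1]<y1)&(P[...,2]>.055)&(P[...,2]<.095)
        q=P[m]; print(n,nm,len(q),q.mean(0) if len(q) else"",np.percentile(q[:,2],[10,50,90]) if len(q) else "")
hA=cA+rA@np.array([-.0425,.058]); hB=cB+rB@np.array([-.0425,.058]); print("hinge est",hA,hB,"front dir",rA[:,0],rB[:,0])
for c,r in((cA,rA),(cB,rB)): print("shut bar",c+r@np.array([-.0425-.0525,.058-.088]))
E
```

```text
A centre [0.5665 0.2205] size 0.12088853524775008 0.08449855786042865 yaw (np.float64(-2.7056059586296755), np.float64(-1.5697725701149754))
B centre [ 0.5624 -0.2306] size 0.11976343602363594 0.0850196000826658 yaw (np.float64(0.2838591823779808), np.float64(0.2766013558864939))
doorA top edge outer-near,outer-hinge, [[0.5259 0.2918]
 [0.526  0.2805]
 [0.4122 0.2861]
 [0.4131 0.2978]]
barA ends [[0.4631 0.3358]
 [0.4189 0.3375]]
barA outer/inner [[0.4403 0.3409]
 [0.4405 0.3312]]
doorB [[ 0.5133 -0.1711]
 [ 0.5006 -0.2869]]
barB [[ 0.4576 -0.2344]
 [ 0.4548 -0.2772]]
top pot px [297.8051 214.114 ] [  4   4  19  20 272]
 zmax [0.0232 0.0481 0.053 ] rim pts mean [0.4683 0.2208 0.0488] [0.4416 0.1936 0.044 ] [0.4922 0.2441 0.0538]
 circle ((1185.40966796875, 1270.51416015625), 41.29042053222656) ell ((1183.2862548828125, 1269.1583251953125), (58.99375534057617, 78.23664093017578), 118.71649169921875)
scene pot px [284.3906 216.862 ] [  0   7  26  23 384]
 zmax [0.0288 0.0502 0.3423] rim pts mean [0.3114 0.1055 0.154 ] [ 0.0351 -0.0971  0.043 ] [0.4986 0.247  0.3497]
top barA 127 [0.4444 0.3143 0.0826] [0.0762 0.081  0.0921]
top barB 137 [ 0.4787 -0.259   0.0803] [0.0755 0.08   0.0901]
scene barA 12 [0.4624 0.3033 0.0876] [0.0798 0.0915 0.0927]
scene barB 183 [ 0.4835 -0.2645  0.0779] [0.0645 0.0791 0.0879]
hinge est [0.5263 0.2801] [ 0.5196 -0.1728] front dir [ 0.9992 -0.0393] [1.     0.0049]
shut bar [0.4704 0.1943]
shut bar [ 0.4676 -0.261 ]
```

```bash
python3 -m pendant '[{"dx":-35,"dy":-30,"turn":10},{"dx":-70,"dy":-60,"turn":20},{"dx":-105,"dy":-90,"turn":30},{"dx":-140,"dy":-120,"turn":40},{"dx":-175,"dy":-150,"turn":50},{"dx":-210,"dy":-180,"turn":60},{"dx":-245,"dy":-210,"turn":70},{"dx":-275,"dy":-237,"turn":80}]' 20 10
python3 -m pendant '[{"turn":10},{"turn":20},{"turn":30},{"turn":40},{"turn":50},{"turn":60},{"turn":70},{"turn":75.7}]'
```

```text
invalid input at $[0]: expected keys dx, dy, dz, turn
invalid input at $[0]: expected keys dx, dy, dz, turn
```

```bash
python3 -m pendant '[{"dx":-35,"dy":-30,"dz":0,"turn":10},{"dx":-70,"dy":-60,"dz":0,"turn":20},{"dx":-105,"dy":-90,"dz":0,"turn":30},{"dx":-140,"dy":-120,"dz":0,"turn":40},{"dx":-175,"dy":-150,"dz":0,"turn":50},{"dx":-210,"dy":-180,"dz":0,"turn":60},{"dx":-245,"dy":-210,"dz":0,"turn":70},{"dx":-275,"dy":-237,"dz":0,"turn":80}]' 20 10
python3 -m pendant '[{"dx":0,"dy":0,"dz":0,"turn":10},{"dx":0,"dy":0,"dz":0,"turn":20},{"dx":0,"dy":0,"dz":0,"turn":30},{"dx":0,"dy":0,"dz":0,"turn":40},{"dx":0,"dy":0,"dz":0,"turn":50},{"dx":0,"dy":0,"dz":0,"turn":60},{"dx":0,"dy":0,"dz":0,"turn":70},{"dx":0,"dy":0,"dz":0,"turn":75.7}]'
python3 -c "
from cell import manip;print(manip.sense()['joint_pos'])"
```

```text
clock: 1.1
position: [0.4199, 0.2223, 0.2054]
ee_rot: [0.804, 0.595, -0.0, 0.0]
contact_force: [-0.2, 0.5, 0.3]
width: 0.0208
finger_force: 0.0
clock: 2.1
position: [0.4193, 0.2239, 0.2053]
ee_rot: [1.0, -0.022, -0.0, 0.0]
contact_force: [-1.2, -0.5, -0.1]
width: 0.0201
finger_force: 0.0
[-1.01666107  0.15829036  0.51112346  1.98766925 -0.09051077  1.01795024
 -2.07811314]
```

```bash
python3 -m pendant '[{"dx":0,"dy":1,"dz":50,"turn":0},{"dx":0,"dy":1,"dz":100,"turn":0},{"dx":0,"dy":1,"dz":150,"turn":0},{"dx":0,"dy":1,"dz":180,"turn":0},{"dx":0,"dy":1,"dz":193,"turn":0},{"dx":0,"dy":1,"dz":193,"turn":0}]'
python3 -m pendant '[{"dx":8,"dy":0,"dz":0,"turn":0},{"dx":18,"dy":0,"dz":0,"turn":0},{"dx":28,"dy":0,"dz":0,"turn":0},{"dx":38,"dy":0,"dz":0,"turn":0},{"dx":48,"dy":0,"dz":0,"turn":0},{"dx":58,"dy":0,"dz":0,"turn":0},{"dx":68,"dy":0,"dz":0,"turn":0},{"dx":75,"dy":0,"dz":0,"turn":0}]'
python3 - <<'E'
from cell import manip
import cv2,numpy as np
f=manip.grab_frame("scene"); cv2.imwrite("pics/s1.png",cv2.resize(f["img"][150:270,220:380,::-1],None,fx=5,fy=5,interpolation=2))
E
```

```text
clock: 2.85
position: [0.4194, 0.2228, 0.0124]
ee_rot: [1.0, -0.02, -0.0, 0.0]
contact_force: [-0.1, -0.8, 0.7]
width: 0.0199
finger_force: 0.0
clock: 3.85
position: [0.4951, 0.2199, 0.0124]
ee_rot: [1.0, -0.02, 0.0, 0.0]
contact_force: [-1.9, 0.3, 1.7]
width: 0.0197
finger_force: 0.8
```

View pics/s1.png

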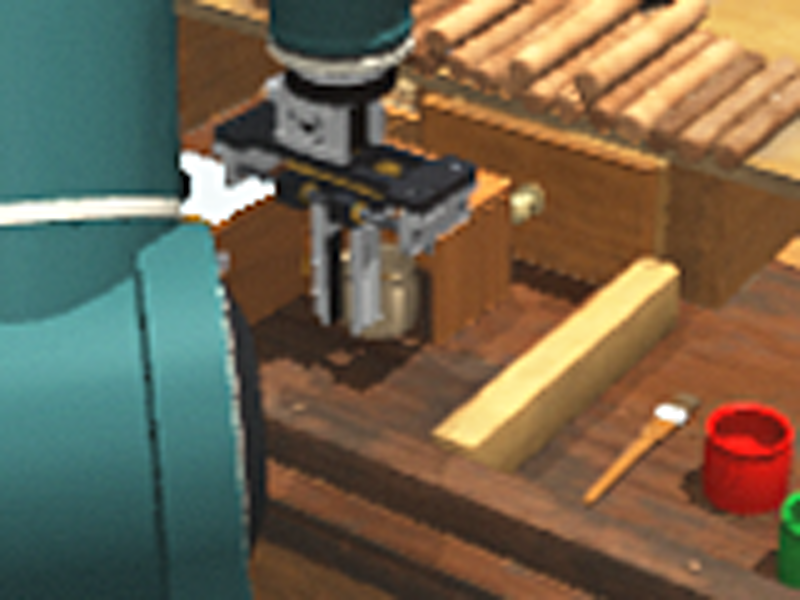

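The picture shows the pot at about (380,290) in the crop, cradled by the fingers and entering the doorway. The push continues.

```bash
python3 -m pendant '[{"dx":5,"dy":0,"dz":0,"turn":0},{"dx":10,"dy":0,"dz":0,"turn":0},{"dx":14,"dy":0,"dz":0,"turn":0},{"dx":17,"dy":0,"dz":0,"turn":0},{"dx":17,"dy":0,"dz":0,"turn":0}]'
python3 -m pendant '[{"dx":1,"dy":0,"dz":0,"turn":0},{"dx":2,"dy":0,"dz":0,"turn":0},{"dx":2,"dy":0,"dz":0,"turn":0}]'
```

```text
clock: 4.53
position: [0.5116, 0.2193, 0.0125]
ee_rot: [1.0, -0.02, 0.0, 0.0]
contact_force: [0.0, 0.3, -0.6]
width: 0.0201
finger_force: 0.0
clock: 4.9
position: [0.5134, 0.2192, 0.0125]
ee_rot: [1.0, -0.02, 0.0, 0.0]
contact_force: [0.3, 0.3, -0.2]
width: 0.0199
finger_force: 0.2
```

```bash
python3 -m pendant '[{"dx":1,"dy":0,"dz":0,"turn":0},{"dx":2,"dy":0,"dz":0,"turn":0},{"dx":2,"dy":0,"dz":0,"turn":0}]' 10
python3 -m pendant '[{"dx":1,"dy":0,"dz":0,"turn":0},{"dx":2,"dy":0,"dz":0,"turn":0},{"dx":2,"dy":0,"dz":0,"turn":0}]' 
python3 - <<'E'
from cell import manip
print(manip.sense()['contact_force'])
E
```

```text
clock: 5.28
position: [0.5155, 0.2191, 0.0124]
ee_rot: [1.0, -0.02, 0.0, 0.0]
contact_force: [-0.2, 0.1, -0.0]
width: 0.0098
finger_force: 0.3
clock: 5.65
position: [0.5175, 0.2191, 0.0125]
ee_rot: [1.0, -0.02, 0.0, 0.0]
contact_force: [-0.1, 0.4, -0.2]
width: 0.0097
finger_force: 0.2
[-0.13228504  0.39503405 -0.23436433]
```

```bash
for i in 1 2 3; do python3 -m pendant '[{"dx":1,"dy":0,"dz":0,"turn":0},{"dx":1.5,"dy":0,"dz":0,"turn":0}]' | grep -E "pos|contact"; done
```

```text
position: [0.5183, 0.2191, 0.0124]
contact_force: [-8.1, 0.4, 6.5]
position: [0.5182, 0.219, 0.0123]
contact_force: [-22.2, -1.7, 17.5]
position: [0.518, 0.2191, 0.0122]
contact_force: [-35.4, -3.1, 30.1]
```

```bash
python3 -m pendant '[{"dx":-25,"dy":0,"dz":0,"turn":0},{"dx":-50,"dy":0,"dz":0,"turn":0},{"dx":-70,"dy":0,"dz":-50,"turn":0},{"dx":-87,"dy":0,"dz":-110,"turn":0},{"dx":-87,"dy":-30,"dz":-140,"turn":0},{"dx":-87,"dy":-75,"dz":-140,"turn":0},{"dx":-87,"dy":-114,"dz":-140,"turn":0},{"dx":-87,"dy":-114,"dz":-140,"turn":0}]' 
python3 -m pendant '[{"dx":0,"dy":0,"dz":0,"turn":0},{"dx":0,"dy":0,"dz":0,"turn":0}]' 30 3
python3 - <<'E'
from cell import manip
import cv2,numpy as np
f=manip.grab_frame("top"); np.savez("top1.npz",**f); cv2.imwrite("pics/t1.png",cv2.resize(f["img"][155:245,240:350,::-1],None,fx=6,fy=6,interpolation=2))
E
```

```text
clock: 7.4
position: [0.439, 0.3388, 0.1522]
ee_rot: [1.0, -0.018, 0.0, -0.0]
contact_force: [-0.9, -0.4, -1.0]
width: 0.01
finger_force: 0.0
clock: 7.65
position: [0.4398, 0.3352, 0.1525]
ee_rot: [1.0, -0.021, 0.0, 0.0]
contact_force: [-0.6, 0.3, 0.4]
width: 0.0266
finger_force: 0.0
```

View pics/t1.png

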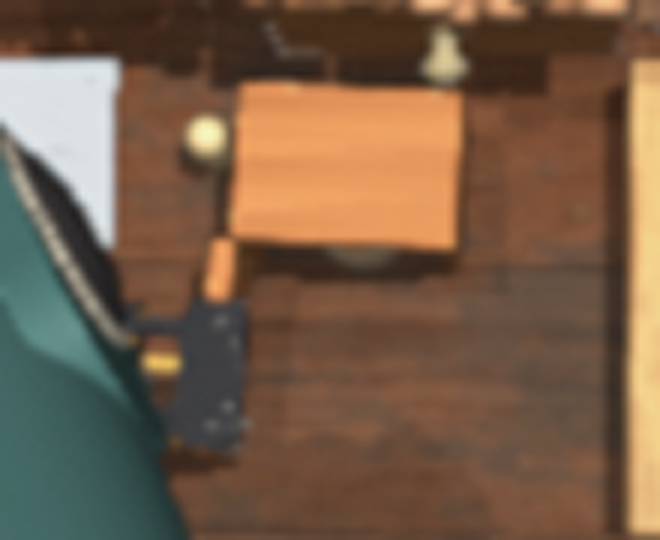

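The pot is inside, and only its near rim shows under the lintel at about (360,255). The gripper is above the bar of door A, so I'll lower it over the bar.

```bash
python3 -m pendant '[{"dx":0,"dy":-1,"dz":25,"turn":0},{"dx":0,"dy":-1,"dz":50,"turn":0},{"dx":0,"dy":-1,"dz":60,"turn":0},{"dx":0,"dy":-1,"dz":70,"turn":0},{"dx":0,"dy":-1,"dz":80,"turn":0},{"dx":0,"dy":-1,"dz":90,"turn":0},{"dx":0,"dy":-1,"dz":95,"turn":0}]'
python3 -m pendant '[{"dx":0,"dy":0,"dz":0,"turn":0},{"dx":0,"dy":0,"dz":0,"turn":0},{"dx":0,"dy":0,"dz":0,"turn":0}]' 0 3
python3 -c "
from cell import manip;print(manip.sense()['joint_pos'])"
```

```text
clock: 8.57
position: [0.4394, 0.3372, 0.0569]
ee_rot: [1.0, -0.02, -0.0, 0.0]
contact_force: [1.4, -0.6, 0.6]
width: 0.0302
finger_force: 0.0
clock: 8.95
position: [0.4397, 0.3373, 0.0577]
ee_rot: [1.0, -0.02, 0.0, -0.0]
contact_force: [0.4, -0.5, 0.0]
width: 0.0081
finger_force: 3.0
[-1.03633867  0.51243654  0.41281186  1.91932869 -0.28727947  0.76685378
 -2.07271037]
```

```bash
python3 - <<'E'
import numpy as np
h=np.array([.5263,.2797]);p=np.array([.4397,.3373]);r=p-h
rot=lambda a:np.array([[np.cos(a),-np.sin(a)],[np.sin(a),np.cos(a)]])
a0=np.radians(-2.3)
for st,angs in((0,[6,13,20.5,28,36,44,52,60]),(60,[66,72,77,80,83,85,87,88.5])):
    T=rot(a0+np.radians(st))@np.diag([1,-1.])
    b=rot(np.radians(st))@r
    for g in angs: print(g-st,(T.T@(rot(np.radians(g))@r-b)*1000).round(1), (h+rot(np.radians(g))@r).round(4))
E
```

```text
6 [-5.2  9.6] [0.4342 0.3279]
13 [-9.9 21.4] [0.429  0.3163]
20.5 [-13.3  34.5] [0.425  0.3033]
28 [-15.  48.] [0.4228 0.2899]
36 [-14.8  62.5] [0.4224 0.2754]
44 [-12.6  76.9] [0.424 0.261]
52 [-8.5 90.8] [0.4276 0.2469]
60 [ -2.4 104. ] [0.4331 0.2335]
6 [-5.2  9.6] [0.4385 0.224 ]
12 [-9.3 19.7] [0.4448 0.2151]
17 [-11.9  28.3] [0.4507 0.2083]
20 [-13.1  33.6] [0.4545 0.2044]
23 [-14.1  39. ] [0.4586 0.2008]
25 [-14.5  42.6] [0.4614 0.1984]
27 [-14.9  46.2] [0.4642 0.1962]
28.5 [-15.   48.9] [0.4665 0.1946]
```

```bash
python3 -m pendant '[{"dx":-5.2,"dy":9.6,"dz":0,"turn":-6},{"dx":-9.9,"dy":21.4,"dz":0,"turn":-13},{"dx":-13.3,"dy":34.5,"dz":0,"turn":-20.5},{"dx":-15,"dy":48,"dz":0,"turn":-28},{"dx":-14.8,"dy":62.5,"dz":0,"turn":-36},{"dx":-12.6,"dy":76.9,"dz":0,"turn":-44},{"dx":-8.5,"dy":90.8,"dz":0,"turn":-52},{"dx":-2.4,"dy":104,"dz":0,"turn":-60}]' 14 3
```

```text
clock: 9.95
position: [0.4333, 0.2332, 0.0578]
ee_rot: [0.875, 0.485, 0.0, -0.0]
contact_force: [1.0, 1.5, -0.5]
width: 0.0142
finger_force: 0.7
```

```bash
python3 -m pendant '[{"dx":-5.2,"dy":9.6,"dz":0,"turn":-6},{"dx":-9.3,"dy":19.7,"dz":0,"turn":-12},{"dx":-11.9,"dy":28.3,"dz":0,"turn":-17},{"dx":-13.1,"dy":33.6,"dz":0,"turn":-20},{"dx":-14.1,"dy":39,"dz":0,"turn":-23},{"dx":-14.5,"dy":42.6,"dz":0,"turn":-25},{"dx":-14.9,"dy":46.2,"dz":0,"turn":-27},{"dx":-15,"dy":48.9,"dz":0,"turn":-28.5}]'
```

```text
clock: 10.95
position: [0.4665, 0.1945, 0.0576]
ee_rot: [0.73, 0.684, 0.0, 0.0]
contact_force: [-0.4, -0.3, 0.4]
width: 0.0141
finger_force: 0.4
```

```bash
python3 -m pendant '[{"dx":0,"dy":2,"dz":0,"turn":-1.4},{"dx":0,"dy":3,"dz":0,"turn":-1.4},{"dx":0,"dy":3,"dz":0,"turn":-1.4}]'|grep -E "pos|contact"
for i in 1 2 3; do python3 -m pendant '[{"dx":0,"dy":1,"dz":0,"turn":0},{"dx":0,"dy":2,"dz":0,"turn":0},{"dx":0,"dy":2,"dz":0,"turn":0}]' | grep -E "pos|contact"; done
```

```text
position: [0.4685, 0.1943, 0.0572]
contact_force: [-6.3, -1.7, 3.0]
position: [0.4704, 0.1942, 0.0572]
contact_force: [-6.3, -2.5, 2.4]
position: [0.4725, 0.1941, 0.0572]
contact_force: [-6.6, -1.1, 2.0]
position: [0.4745, 0.1941, 0.0572]
contact_force: [-5.7, -1.7, 2.6]
```

```bash
for i in 1 2 3; do python3 -m pendant '[{"dx":0,"dy":1,"dz":0,"turn":0},{"dx":0,"dy":2,"dz":0,"turn":0},{"dx":0,"dy":2,"dz":0,"turn":0}]' | grep -E "pos|contact"; done
```

```text
position: [0.4765, 0.194, 0.0572]
contact_force: [-5.4, -0.7, 2.6]
position: [0.4773, 0.1937, 0.057]
contact_force: [-13.4, -2.0, 8.1]
position: [0.4794, 0.1933, 0.0568]
contact_force: [-10.5, -4.7, 2.8]
```

```bash
for i in 1 2; do python3 -m pendant '[{"dx":0,"dy":1,"dz":0,"turn":0},{"dx":0,"dy":1,"dz":0,"turn":0}]' | grep -E "pos|contact"; done
```

```text
position: [0.4809, 0.1932, 0.0568]
contact_force: [-6.5, -3.5, -0.2]
position: [0.482, 0.1932, 0.0568]
contact_force: [-6.3, -5.2, -0.9]
```

```bash
python3 - <<'E'
from cell import manip
import cv2
s=manip.sense(); print(s['width'],s['finger_force'],s['position'])
f=manip.grab_frame("top"); cv2.imwrite("pics/t2.png",cv2.resize(f["img"][155:245,250:350,::-1],None,fx=6,fy=6,interpolation=2))
E
```

```text
0.030675118788206952 2.9369435616536066 [0.48204451 0.19315881 0.05684739]
```

View pics/t2.png

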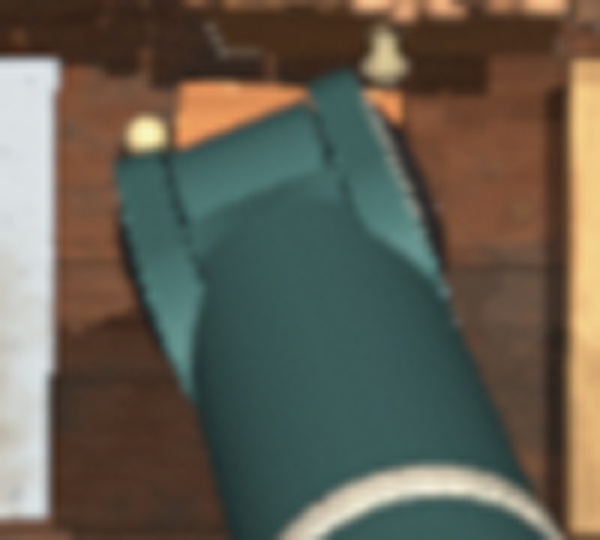

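The picture is blocked by the arm. The reading explains it: the weak 3 N grip let the fingers spread to 31 mm. I'll back off, pinch the bar firmly and press.

```bash
python3 -m pendant '[{"dx":0,"dy":-4,"dz":0,"turn":0},{"dx":0,"dy":-8,"dz":0,"turn":0},{"dx":0,"dy":-12,"dz":0,"turn":0},{"dx":0,"dy":-12,"dz":0,"turn":0}]' 20 30
python3 -m pendant '[{"dx":0,"dy":0,"dz":0,"turn":0},{"dx":0,"dy":0,"dz":0,"turn":0},{"dx":0,"dy":0,"dz":0,"turn":0},{"dx":0,"dy":0,"dz":0,"turn":0}]' 0 30
```

```text
clock: 14.62
position: [0.4712, 0.1945, 0.0576]
ee_rot: [0.721, 0.692, 0.0, 0.0]
contact_force: [0.2, 0.3, 0.3]
width: 0.0195
finger_force: 0.0
clock: 15.12
position: [0.4716, 0.1944, 0.0575]
ee_rot: [0.722, 0.692, 0.0, 0.0]
contact_force: [2.4, 1.0, 0.9]
width: 0.0072
finger_force: 30.0
```

```bash
for i in 1 2 3; do python3 -m pendant '[{"dx":0,"dy":1,"dz":0,"turn":0},{"dx":0,"dy":1,"dz":0,"turn":0}]' | grep -E "pos|contact"; done
```

```text
position: [0.4724, 0.1943, 0.0575]
contact_force: [2.0, 0.6, 0.9]
position: [0.4733, 0.1943, 0.0575]
contact_force: [0.9, -0.4, 1.1]
position: [0.4741, 0.1941, 0.0574]
contact_force: [-0.3, 0.6, 2.8]
```

```bash
for i in 1 2 3; do python3 -m pendant '[{"dx":0,"dy":1,"dz":0,"turn":0},{"dx":0,"dy":1,"dz":0,"turn":0}]' | grep -E "pos|contact"; done
```

```text
position: [0.475, 0.1938, 0.0573]
contact_force: [-3.2, -4.1, 4.8]
position: [0.4754, 0.1937, 0.0572]
contact_force: [-7.7, -3.3, 7.6]
position: [0.4756, 0.1936, 0.0571]
contact_force: [-12.5, -4.2, 11.3]
```

```bash
for i in 1; do python3 -m pendant '[{"dx":0,"dy":1,"dz":0,"turn":0},{"dx":0,"dy":1.5,"dz":0,"turn":0},{"dx":0,"dy":1.5,"dz":0,"turn":0}]' | grep -E "pos|contact"; done
for i in 1 2 3 4; do python3 -m pendant '[{"dx":0,"dy":-1,"dz":0,"turn":0},{"dx":0,"dy":-2,"dz":0,"turn":0},{"dx":0,"dy":-2,"dz":0,"turn":0}]' | grep -E "pos|contact"; done
```

```text
position: [0.4759, 0.1936, 0.0568]
contact_force: [-19.1, -4.8, 15.6]
position: [0.4755, 0.1937, 0.0572]
contact_force: [-10.3, -4.6, 8.6]
position: [0.4747, 0.194, 0.0574]
contact_force: [-3.3, -4.1, 3.7]
position: [0.473, 0.1945, 0.0575]
contact_force: [0.4, -0.4, 0.4]
position: [0.471, 0.1946, 0.0575]
contact_force: [2.2, -1.6, 0.6]
```

```bash
python3 -m pendant '[{"dx":0,"dy":-1,"dz":0,"turn":0},{"dx":0,"dy":-2,"dz":0,"turn":0},{"dx":0,"dy":-2,"dz":0,"turn":0}]' | grep -E "pos|contact"
for i in 1 2 3; do python3 -m pendant '[{"dx":0,"dy":-1,"dz":0,"turn":0},{"dx":0,"dy":-1,"dz":0,"turn":0}]' | grep -E "pos|contact";  done
```

```text
position: [0.4689, 0.1946, 0.0575]
contact_force: [4.1, 1.0, -0.4]
position: [0.4679, 0.1946, 0.0575]
contact_force: [4.1, 1.7, 0.8]
position: [0.467, 0.1947, 0.0575]
contact_force: [5.5, 1.6, -0.6]
position: [0.4661, 0.1947, 0.0576]
contact_force: [5.6, 1.6, -0.9]
```

Force reached 5.5 N, about 7 mm of travel, and the catch held. Now I'll let the handle return, release it and lift.

```bash
python3 -m pendant '[{"dx":0,"dy":0,"dz":0,"turn":0},{"dx":0,"dy":3,"dz":0,"turn":0},{"dx":0,"dy":5,"dz":0,"turn":0},{"dx":0,"dy":7.5,"dz":0,"turn":0},{"dx":0,"dy":7.5,"dz":0,"turn":0}]' | grep -E "pos|contact"
python3 -m pendant '[{"dx":0,"dy":0,"dz":0,"turn":0},{"dx":0,"dy":0,"dz":0,"turn":0},{"dx":0,"dy":0,"dz":0,"turn":0}]' 30
python3 -m pendant '[{"dx":0,"dy":0,"dz":-20,"turn":0},{"dx":0,"dy":0,"dz":-50,"turn":0},{"dx":0,"dy":0,"dz":-90,"turn":0},{"dx":0,"dy":0,"dz":-110,"turn":0},{"dx":0,"dy":0,"dz":-110,"turn":0}]'
```

```text
position: [0.4732, 0.1943, 0.0574]
contact_force: [0.5, 1.3, 3.4]
clock: 20.62
position: [0.473, 0.1942, 0.0573]
ee_rot: [0.722, 0.692, -0.0, -0.0]
contact_force: [-0.6, 0.3, -0.7]
width: 0.0296
finger_force: 0.0
clock: 21.25
position: [0.4739, 0.1945, 0.1686]
ee_rot: [0.722, 0.692, 0.001, 0.0]
contact_force: [-1.0, -0.6, -0.7]
width: 0.0302
finger_force: 0.0
```

```bash
python3 -m pendant '[{"dx":-50,"dy":0,"dz":0,"turn":0},{"dx":-110,"dy":0,"dz":0,"turn":0},{"dx":-170,"dy":0,"dz":0,"turn":0},{"dx":-230,"dy":1,"dz":0,"turn":0},{"dx":-290,"dy":2,"dz":0,"turn":0},{"dx":-350,"dy":3,"dz":0,"turn":0},{"dx":-410,"dy":3,"dz":0,"turn":0},{"dx":-452,"dy":3,"dz":0,"turn":0}]'
python3 -m pendant '[{"dx":0,"dy":0,"dz":0,"turn":0},{"dx":0,"dy":0,"dz":0,"turn":0}]'
python3 - <<'E'
from cell import manip
import cv2,numpy as np
print(manip.sense()["joint_pos"])
f=manip.grab_frame("top"); np.savez("top2.npz",**f); a=cv2.resize(f["img"][155:245,260:350,::-1],None,fx=4,fy=4,interpolation=2)
f=manip.grab_frame("scene"); np.savez("scene2.npz",**f);b=cv2.resize(f["img"][160:260,370:480,::-1],(396,360),interpolation=2)
cv2.imwrite("pics/m.png",np.hstack([a,b]))
E
```

```text
clock: 22.25
position: [0.4564, -0.2599, 0.1664]
ee_rot: [0.722, 0.692, -0.001, -0.0]
contact_force: [1.1, 0.0, 0.2]
width: 0.0295
finger_force: 0.0
clock: 22.5
position: [0.4573, -0.2567, 0.1665]
ee_rot: [0.722, 0.692, -0.0, -0.001]
contact_force: [-0.4, 0.6, 0.1]
width: 0.0303
finger_force: 0.0
[ 0.13324376  0.29612649  0.38006199  1.9126314  -0.13241752  0.95860034
  0.53363955]
```

View pics/m.png

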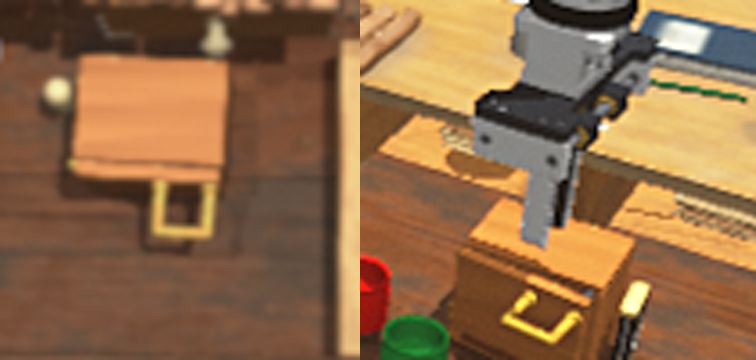

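Left half: door A is shut flush, with its bar at (182,232). Right half: the gripper is above B's bar, and B is still ajar. I'll lower, pinch and press B home.

```bash
python3 -m pendant '[{"dx":0,"dy":0,"dz":35,"turn":0},{"dx":0,"dy":0,"dz":60,"turn":0},{"dx":0,"dy":0,"dz":75,"turn":0},{"dx":0,"dy":0,"dz":85,"turn":0},{"dx":0,"dy":0,"dz":95,"turn":0},{"dx":0,"dy":0,"dz":105,"turn":0},{"dx":0,"dy":0,"dz":109,"turn":0},{"dx":0,"dy":0,"dz":109,"turn":0}]'
python3 -m pendant '[{"dx":0,"dy":0,"dz":0,"turn":0},{"dx":0,"dy":0,"dz":0,"turn":0},{"dx":0,"dy":0,"dz":0,"turn":0},{"dx":0,"dy":0,"dz":0,"turn":0}]' 0 30
```

```text
clock: 23.6
position: [0.4575, -0.2575, 0.0584]
ee_rot: [0.722, 0.692, -0.0, -0.0]
contact_force: [0.3, 0.1, -0.1]
width: 0.03
finger_force: 0.0
clock: 24.1
position: [0.4579, -0.2577, 0.0587]
ee_rot: [0.722, 0.692, 0.0, 0.0]
contact_force: [2.0, -0.8, 1.0]
width: 0.0072
finger_force: 29.8
```

```bash
for i in 1 2 3 4; do python3 -m pendant '[{"dx":0,"dy":1,"dz":0,"turn":-0.3},{"dx":0,"dy":2,"dz":0,"turn":-0.6},{"dx":0,"dy":2,"dz":0,"turn":-0.6}]' | grep -E "pos|contact"; done
```

```text
position: [0.4596, -0.2581, 0.0586]
contact_force: [0.4, -5.7, 3.2]
position: [0.461, -0.2587, 0.0586]
contact_force: [-3.2, -9.2, 4.0]
position: [0.4618, -0.2591, 0.0584]
contact_force: [-10.0, -10.0, 8.4]
position: [0.4628, -0.2595, 0.0582]
contact_force: [-17.0, -13.2, 10.4]
```

```bash
for i in 1 2; do python3 -m pendant '[{"dx":0,"dy":1,"dz":0,"turn":0},{"dx":0,"dy":2,"dz":0,"turn":0},{"dx":0,"dy":2,"dz":0,"turn":0}]' | grep -E "pos|contact"; done
```

```text
position: [0.4642, -0.2601, 0.0583]
contact_force: [-19.2, -15.2, 12.2]
position: [0.4665, -0.2612, 0.0585]
contact_force: [-17.6, -21.2, 9.7]
```

```bash
python3 -m pendant '[{"dx":-1,"dy":0,"dz":0,"turn":0},{"dx":-3,"dy":0,"dz":0,"turn":0},{"dx":-3,"dy":0,"dz":0,"turn":0}]' | grep -E "pos|contact"
for i in 1 2; do python3 -m pendant '[{"dx":-0.5,"dy":1,"dz":0,"turn":0},{"dx":-1,"dy":2,"dz":0,"turn":0},{"dx":-1,"dy":2,"dz":0,"turn":0}]' | grep -E "pos|contact"; done
```

```text
position: [0.4679, -0.2627, 0.0585]
contact_force: [-10.7, -12.7, 6.8]
position: [0.4701, -0.2639, 0.0585]
contact_force: [-9.4, -14.4, 6.4]
position: [0.4713, -0.2645, 0.0584]
contact_force: [-14.1, -12.1, 9.9]
```

```bash
for i in 1 2; do python3 -m pendant '[{"dx":-0.5,"dy":1,"dz":0,"turn":0},{"dx":-1,"dy":1.5,"dz":0,"turn":0},{"dx":-1,"dy":1.5,"dz":0,"turn":0}]' | grep -E "pos|contact"; done
```

```text
position: [0.4716, -0.2648, 0.0581]
contact_force: [-21.8, -7.7, 14.7]
position: [0.4719, -0.2653, 0.0578]
contact_force: [-26.8, -4.1, 19.1]
```

```bash
for i in 1 2 3 4; do python3 -m pendant '[{"dx":0,"dy":-1,"dz":0,"turn":0},{"dx":0,"dy":-2,"dz":0,"turn":0},{"dx":0,"dy":-2,"dz":0,"turn":0}]' | grep -E "pos|contact"; done
```

```text
position: [0.4715, -0.2652, 0.0581]
contact_force: [-18.6, -4.6, 13.3]
position: [0.4711, -0.2651, 0.0583]
contact_force: [-8.3, -5.5, 7.0]
position: [0.4702, -0.2648, 0.0585]
contact_force: [-3.6, -4.7, 4.9]
position: [0.4689, -0.2645, 0.0586]
contact_force: [0.9, -1.2, 3.4]
```

```bash
for i in 1 2; do python3 -m pendant '[{"dx":0,"dy":-1,"dz":0,"turn":0},{"dx":0,"dy":-2,"dz":0,"turn":0},{"dx":0,"dy":-2,"dz":0,"turn":0}]' | grep -E "pos|contact"; done
for i in 1 2; do python3 -m pendant '[{"dx":0,"dy":-0.5,"dz":0,"turn":0},{"dx":0,"dy":-1,"dz":0,"turn":0}]' | grep -E "pos|contact"; done
```

```text
position: [0.4667, -0.2645, 0.0585]
contact_force: [2.7, 0.0, 3.2]
position: [0.4647, -0.2646, 0.0586]
contact_force: [3.8, -0.1, 3.1]
position: [0.4637, -0.2645, 0.0585]
contact_force: [4.8, 0.8, 4.0]
position: [0.4627, -0.2646, 0.0585]
contact_force: [5.7, 1.6, 3.2]
```

```bash
python3 -m pendant '[{"dx":0,"dy":0,"dz":0,"turn":0},{"dx":0,"dy":3,"dz":0,"turn":0},{"dx":0,"dy":5,"dz":0,"turn":0},{"dx":0,"dy":7,"dz":0,"turn":0},{"dx":0,"dy":7,"dz":0,"turn":0}]' | grep -E "pos|contact"
python3 -m pendant '[{"dx":0,"dy":0,"dz":0,"turn":0},{"dx":0,"dy":0,"dz":0,"turn":0},{"dx":0,"dy":0,"dz":0,"turn":0}]' 30
python3 -m pendant '[{"dx":0,"dy":0,"dz":-20,"turn":0},{"dx":0,"dy":0,"dz":-50,"turn":0},{"dx":0,"dy":0,"dz":-90,"turn":0},{"dx":80,"dy":-10,"dz":-130,"turn":0},{"dx":140,"dy":-20,"dz":-150,"turn":0},{"dx":200,"dy":-20,"dz":-150,"turn":0},{"dx":200,"dy":-20,"dz":-150,"turn":0}]'
python3 - <<'E'
from cell import manip
import cv2,numpy as np
f=manip.grab_frame("top"); a=cv2.resize(f["img"][150:250,170:500,::-1],None,fx=2.4,fy=2.4,interpolation=2)
f=manip.grab_frame("scene");b=cv2.resize(f["img"][170:280,250:490,::-1],None,fx=3.3,fy=3.3,interpolation=2)
cv2.imwrite("pics/e.png",np.vstack([a,b])[:,:792] if a.shape[1]==b.shape[1] else b); print(a.shape,b.shape)
E
```

```text
position: [0.4694, -0.2647, 0.0584]
contact_force: [1.3, 2.1, 3.9]
clock: 31.98
position: [0.4694, -0.2647, 0.0584]
ee_rot: [0.707, 0.707, -0.0, -0.0]
contact_force: [-0.0, -0.3, 0.2]
width: 0.0295
finger_force: 0.0
clock: 32.85
position: [0.4493, -0.0615, 0.2091]
ee_rot: [0.706, 0.709, 0.001, 0.0]
contact_force: [1.2, -0.4, 0.2]
width: 0.0298
finger_force: 0.0
(240, 792, 3) (363, 792, 3)
```

View pics/e.png

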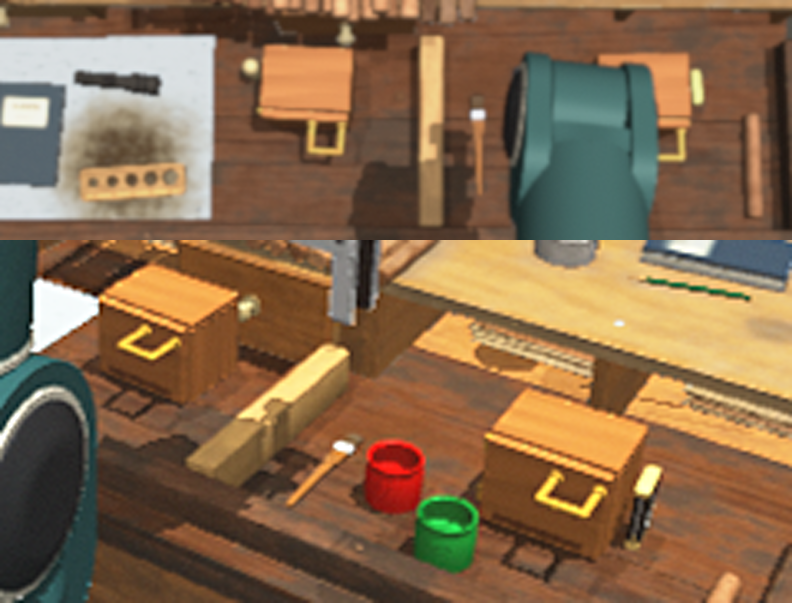

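Both doors are flush in the two views, with their handles at rest and the bystanders unmoved.

```bash
python3 -c "
from cell import manip;print(manip.finish_job())"
```

```text
the job is handed in; nothing more can be done
None
```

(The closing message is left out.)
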